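Table saw alignment check: gauge in the mitre slot, blade guard held open

TASK

I am checking the blade of this table saw. Take the blue alignment gauge and set it in the mitre slot to the left of the blade (left as you stand at the robot), fully down on the slot's floor and with its white centre line level with the red tape, and let go of it; then lift the clear blade guard and hold it open at 45 degrees (it drops shut by itself) while I measure from the gauge to the front tooth. Finish still holding the guard there in the gripper's fingers, with the gauge in place and everything else on the saw and bench left where it is.

Things in the scene. Friction and masses are not known exactly. Their poses are not given: they have to be found in the camera images.
- saw: Table saw let into the bench, fixed, elsewhere each time. Its aluminium top is 26 mm above the bench. Origin on the bench (z = 0) under the blade's centre; x to the saw's rear, along blade and slots; y left; z up. Top: x -270 to +290, y -360 to +300 mm. Blade at y = 0, x -90 to +90 mm, 50 mm above the top. Mitre slots at y = +115 and -115 mm: 19 mm wide, 10 deep, 3 mm chamfers at the mouth.
- fence: Rip fence, fixed: grey aluminium bar along the saw's x on the right of its top, 600 x 40 mm and 61 mm high, black clamp head at the front. Origin at the height of the saw's top, under its centre; it stands 240 to 300 mm right of the blade.
- slot_mark (a point): Point on the floor of the left mitre slot (saw x = -90, y = +115, z = 16 mm), midway across it, level with the middle of the 12 mm wide red tape that is stuck across the top on both sides of the slot to mark where the front teeth come up. Axes as the saw's: x along the slot, z up.
- gauge: Blue gauge, loose, about 0.3 kg, 60 mm high: steel tongue 160 mm long (x), 16 thick (y), 12 high; on it an upright plate 110 mm long, 10 thick, from 12 to 60 mm high, white line at its middle. Origin at the centre of its underside, z up, x along it; same both ways round. Starts upright on the left wing of the saw's top, up to 0.6 rad askew to the slots.
- guard (a joint): Angle of the clear blade guard, rad: 0 shut (as at the start), growing as its front end (at the saw's -x) is lifted; stop at 1.30; 45 degrees = 0.785. About 0.42 kg, swings freely, falls shut when let go (some 2 N at the lug lift it). Clear cover 68 mm wide, its top 76 mm above the saw's top when shut, with a black spine 10 mm wide and 14 mm high along the middle.
- guard_lug (a point): Centre of the yellow lifting lug: 14 mm thick (y), 32 mm long (x), reaching 16 mm above this point; below it the spine begins 14 mm down and the clear top 28 mm down. When shut it is at saw x = -85, y = 0, z = 130 mm. Can be pinched from above across y and turns between the pads as the guard swings.
- guard_hinge (a point): On the axis of the guard's hinge, at saw x = +135, y = 0, z = 86 mm; the axis is the saw's y. The lug is 220 mm in front of it and 44 mm above it when shut.
- tape_measure: Bystander: yellow tape measure, 66 x 40 x 62 mm, on the bench to the left. Origin under its centre.
- arbor_wrench: Bystander: flat dark steel blade wrench, 160 x 38 x 6 mm, lying on the saw's top between blade and fence. Origin under its centre, x along it.
- battery: Bystander: black battery pack of the saw, 120 x 75 x 66 mm, on the bench to the left. Origin under its centre.
- glue: Bystander: orange glue bottle, 60 mm across, 170 mm high, on the bench to the left. Origin under its centre.
- screw_jar: Bystander: glass jar with steel cap, 72 mm across, 85 mm high, on the bench to the left. Origin under its centre.
- offcut: Bystander: timber offcut 170 x 89 x 38 mm, on the bench to the left. Origin under its centre.
- push_stick: Bystander: flat red plastic push stick, about 320 x 70 x 12 mm, on the bench to the right. Origin under its blade, x along it.

How it is judged:
By the outcome, as a careful person would: the job done as asked, in the order asked, and still so for the second after the job is handed in, while the arm keeps its last pose, push and grip.
It also fails if it takes over 58 s, if anything falls off the work surface, if the arm or the gripper's body presses on something with over 40 N, if the wrist force passes 120 N, or if a joint passes its speed limit or range.

ROBOT

A 6-joint arm with a two-finger parallel gripper is mounted at the origin on the work surface. World frame = base frame: x ahead of the robot, y to its left, z up, the work surface at z = 0. Lengths are in m, angles in rad, forces in N, time in s.
With the tool pointing down it reaches from about 0.4 to 0.825 m from the base axis. Payload 7 kg.
Tool frame: the origin (TCP) lies on the centre line of the jaws, within the pads' length; the fingertips stand 14 mm ahead of it and the grasp point (between the pads) lies 5 mm behind it; z points along the fingers, y is the line along which they close (so a half turn about z gives the same grasp; the last joint's range is limited). The gripper opens to 88 mm and grips with 3 to 60 N. Pads are 19 mm wide; open, the fingers measure 130 mm over their backs; the gripper's body (78 mm by 193 mm) begins 47 mm behind the grasp point.
Start: joints at [0.288, 0.359, 0.012, 0, -1.224, -0.288], TCP at [0.675, -0, 0.241] pointing down, gripper open.
Joint ranges: [-3.07, 3.07], [-1.43, 2.12], [-1.02, 1.25], [-3.03, 1.67], [-3.05, -0], [-3.03, 3.03]. Speed limits (rad/s): [2.39, 2.39, 3.01, 3.14, 3.14, 3.14].

INTERFACE

Orientations are given as [roll, pitch, yaw] about the fixed x, y, z axes, in that order (R = Rz(yaw) Ry(pitch) Rx(roll)).
In Python, from station import arm gives the robot as it stands.
- The arm moves only by the tool move_arm, never from a script. Its argument "rows" is a list of rows, each an object with "translation": the shift along the tool's x, y, z in cm, a list of three; "rot": the turn, a rotation vector about the tool's x, y, z in degrees, a list of three; "hand": the closure, from 0 (fully open) to 1 (shut). A call has 1 to 8 rows; each row is the pose to reach, as a shift and turn from the pose commanded when the call began, along the tool's axes at that moment; what a row does not reach only later rows make up. A row lasts 1/12 s, in which the tool goes at most 41.7 mm and 7.16 degrees, less where a joint would pass 70% of its speed; a pose out of reach is approached as far as the arm can. A call with a gripper value outside its range is refused whole. The fingers move at their own pace and stop on an object; "squeeze" is the grip in N (left out, the last holds). Time passes only in rows, so rows that repeat a pose let the fingers close. It gives the time, the measured TCP pose, the force, the opening and the grip force at its end, in the units of the state.
- arm.get_state(): the state, without advancing time (a new reading comes with each control period).
- arm.grab_frame(name): name is "scene" or "side" or "wrist"; returns (picture, depth): 420x560x3 uint8, red, green, blue; 420x560 float32, m along the optical axis (not along the pixel's ray), 0 where there is no reading.
- arm.camera_params(name): a dict with "vfov" (degrees; the focal length in pixels is half the picture's height over the tangent of half this angle, whatever the lens; pixels are square), "cx", "cy" (the principal point, pixels), "position" and "orientation" of the camera in the world; the wrist camera has in their place "tool_from_camera" (4x4, takes a point from camera to tool coordinates, whose origin is the TCP and whose axes are the flange's). Camera axes: x right, y down, z forward; pixel columns grow to the right and rows downward; lengths in m; the calibration is good to about 2 mm. A picture is of the moment at which its call begins: read the wrist's pose just before it. camera_params takes no time and is no camera call.
- arm.job_done(): hands the job in; it is judged then, once.
Trained networks look in the newest picture that a camera, given by its name, has taken for a name from the list of things; names that differ only in an ending like _2 or _b are one class to them, and where a whole thing is asked for, a point or a joint stands for the part that bears it (a point fixed in the world has none). Each returns a list of dicts, best first, with "p" (0 to 1); they miss things now and then, are a little off and sometimes report something else, mostly with a low value. They report only what shows in the picture. A call takes as long as a camera call.
- arm.search_frame(label, camera): "point" ([x, y, z] in m, in the coordinates of the camera as it stood for that picture, good to about 4 mm: the middle of the surface that is visible of it).
- arm.pinpoint(label, camera): "point" ([x, y, z] in m, in the coordinates of the camera as it stood for that picture, good to about 4 mm: a listed point, or the origin of a listed thing).
The state is a dict: "t": time; "q": joint angles; "qd": joint speeds; "joint_efforts": joint torques, N m; "eef_pos": TCP position; "ee_rot": TCP orientation; "force": force on the tool from outside, world axes, zero at the start; "moment": the same for the moment, N m; "width": finger opening in m; "gripper_force": force on a finger pad.
Only numpy, scipy, OpenCV 4.12 (cv2) and the standard library are available. Lean on these libraries where they do the work, as an engineer would, in place of code of your own. Each camera call takes 0.05 s, during which the arm holds its last target. There are 200 camera calls.

## Working session

There is one attempt and no reset: what is moved stays moved. The work goes in short steps, Python scripts to look and compute and a tool call to move; the robot and the scene stay as the last step left them, time stands still between calls to the robot, and variables do not carry over. Pictures are saved under pics/ and viewed, at most 10 in all, crops included, and the job is handed in when it is done.

Besides the shell and the picture viewer there is one more tool, called as name(argument=value, ...) on one line, values as JSON. move_arm: Moves the arm, as the interface text tells. Its arguments: {"type":"object","properties":{"rows":{"type":"array","items":{"type":"object","properties":{"translation":{"type":"array","items":{"type":"number"}},"rot":{"type":"array","items":{"type":"number"}},"hand":{"type":"number"}}}},"squeeze":{"type":"number"}},"required":["rows"]}

```bash
ls; mkdir -p pics; cat > h.py <<'E'
import numpy as np, cv2
from scipy.spatial.transform import Rotation as R
from station import arm
def T(p,rpy):
    M=np.eye(4); M[:3,:3]=R.from_euler('xyz',rpy).as_matrix(); M[:3,3]=p; return M
def tool():
    s=arm.get_state(); return T(s['eef_pos'],s['ee_rot'])
def cam(name,tl=None):
    c=arm.camera_params(name)
    if name=='wrist': return (tool() if tl is None else tl)@np.array(c['tool_from_camera']),c
    o=np.array(c['orientation'])
    M=np.eye(4); M[:3,:3]=o if o.shape==(3,3) else R.from_euler('xyz',o).as_matrix(); M[:3,3]=c['position']; return M,c
def grab(name,f=None):
    tl=tool(); rgb,d=arm.grab_frame(name); M,c=cam(name,tl)
    if f: cv2.imwrite('pics/'+f,rgb[:,:,::-1])
    fl=210/np.tan(np.radians(c['vfov'])/2)
    v,u=np.mgrid[:420,:560]
    P=np.stack([(u-c['cx'])/fl*d,(v-c['cy'])/fl*d,d],-1)@M[:3,:3].T+M[:3,3]
    return rgb,d,P,M
def w(M,p): return M[:3,:3]@np.array(p)+M[:3,3]
E
python3 - <<'E'
from h import *
print(arm.get_state())
for n in ['scene','side','wrist']: print(n,arm.camera_params(n))
for n in ['scene','side','wrist']:
    rgb,d,P,M=grab(n,n+'0.png')
    for l in ['saw','slot_mark','gauge','guard_lug','guard_hinge','fence']:
        for r in arm.pinpoint(l,n)[:2]: print(n,l,round(r['p'],2),w(M,r['point']).round(4))
E
```

```text
pics
{'t': 0.0, 'q': array([ 2.88048068e-01,  3.59373430e-01,  1.10495331e-02, -3.40110487e-04,
       -1.22411953e+00, -2.88094526e-01]), 'qd': array([ 0.00068681, -0.00050441,  0.00077845,  0.0007733 , -0.00035846,
       -0.00079965]), 'joint_efforts': array([-8.00930356e-04, -5.82726967e+01,  2.93058443e+01,  6.99745238e+00,
        6.93249181e-03, -2.06530804e-04]), 'eef_pos': array([ 6.74521790e-01, -6.73180835e-05,  2.39629134e-01]), 'ee_rot': array([ 3.13992259e+00, -1.61477742e-04, -1.57095847e+00]), 'force': array([-0.2591315 , -0.52467437,  0.88084055]), 'moment': array([-0.03500164,  0.00034036,  0.00608828]), 'gripper_force': 0.0, 'width': 0.08752832857867422}
scene {'vfov': 44.81159090191759, 'cx': 276.5209387008703, 'cy': 207.2891875367207, 'position': array([ 1.38212169, -0.14909218,  1.44209744]), 'orientation': array([-2.56049376, -0.01470788,  1.39895694])}
side {'vfov': 55.54265567164903, 'cx': 279.26874959577935, 'cy': 206.32686392750225, 'position': array([-0.25093952, -0.87941282,  1.24906927]), 'orientation': array([-2.3483075 ,  0.00802727, -0.71602373])}
wri
[... 845 characters left out ...]
cene fence 0.73 [ 0.432   0.6297 -0.0042]
side saw 0.95 [ 0.5623 -0.0349 -0.0039]
side saw 0.42 [ 0.4203  0.4691 -0.0043]
side slot_mark 0.81 [0.4914 0.0883 0.0107]
side slot_mark 0.73 [ 0.5329 -0.2876  0.0246]
side gauge 0.6 [0.5551 0.1963 0.0248]
side guard_lug 0.72 [ 0.4818 -0.0215  0.1237]
side guard_hinge 0.72 [ 0.7029 -0.0578  0.0871]
side guard_hinge 0.29 [ 0.5351 -0.2878  0.0229]
side fence 0.62 [ 0.534  -0.2879  0.0253]
wrist saw 0.89 [ 0.5656 -0.0329 -0.0007]
wrist slot_mark 0.69 [0.4933 0.0911 0.0173]
wrist gauge 0.79 [0.5591 0.1982 0.0233]
wrist guard_lug 0.82 [ 0.482  -0.0223  0.1245]
wrist guard_lug 0.42 [ 0.5667 -0.0327 -0.0016]
wrist guard_hinge 0.61 [ 0.6976 -0.0621  0.0832]
```

View pics/scene0.png

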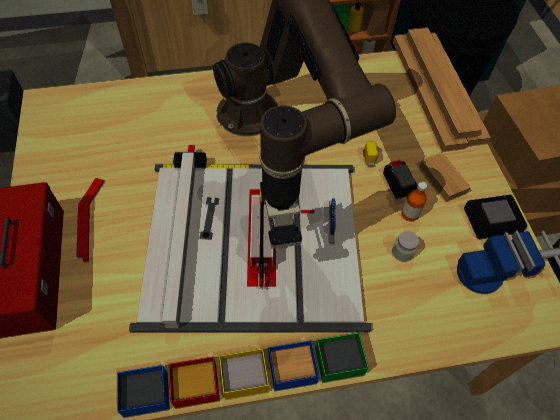

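View pics/wrist0.png

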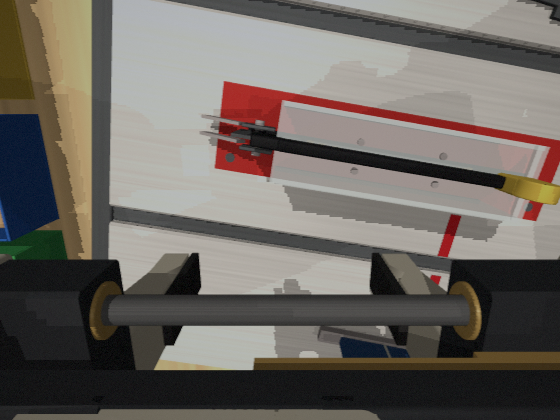

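View pics/side0.png

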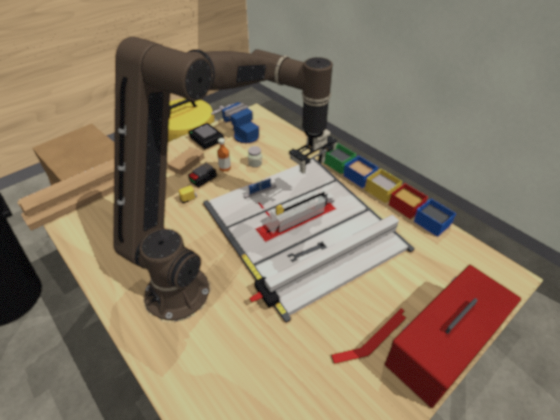

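The scene picture shows the gauge (blue, ~(333,218)), the yellow lug (~(263,200)) and the red tape (~(308,212)). The wrist view shows the slot and tape (~(450,235)), with the gauge partly hidden by the fingers. The side view agrees with both. I'll move to a better viewing pose with the jaws turned across the slots.

move_arm(rows=[{"translation":[-12,14.5,-2],"rot":[0,0,-57],"hand":0},{"translation":[-12,14.5,-2],"rot":[0,0,-57],"hand":0},{"translation":[-12,14.5,-2],"rot":[0,0,-57],"hand":0},{"translation":[-12,14.5,-2],"rot":[0,0,-57],"hand":0},{"translation":[-12,14.5,-2],"rot":[0,0,-57],"hand":0},{"translation":[-12,14.5,-2],"rot":[0,0,-57],"hand":0},{"translation":[-12,14.5,-2],"rot":[0,0,-57],"hand":0},{"translation":[-12,14.5,-2],"rot":[0,0,-57],"hand":0}])

```text
t: 1.72
eef_pos: [0.5296, 0.1206, 0.2612]
ee_rot: [-3.14, -0.001, -0.568]
force: [0.1, -1.7, -1.1]
width: 0.0878
gripper_force: 0.0
```

move_arm(rows=[{"translation":[0,0,0],"rot":[0,0,-23],"hand":0},{"translation":[0,0,0],"rot":[0,0,-23],"hand":0},{"translation":[0,0,0],"rot":[0,0,-23],"hand":0},{"translation":[0,0,0],"rot":[0,0,-23],"hand":0},{"translation":[0,0,0],"rot":[0,0,-23],"hand":0},{"translation":[0,0,0],"rot":[0,0,-23],"hand":0}])

```text
t: 2.22
eef_pos: [0.53, 0.12, 0.2607]
ee_rot: [-3.141, -0.0, -0.176]
force: [0.2, -0.8, 0.9]
width: 0.0877
gripper_force: 0.0
```

```bash
python3 - <<'E'
from h import *
s=arm.get_state(); print(s['t'],s['eef_pos'],s['ee_rot'],s['q'])
rgb,d,P,M=grab('wrist','w1.png')
np.savez('w1.npz',rgb=rgb,d=d,P=P,M=M)
for l in ['saw','slot_mark','gauge','guard_lug','guard_hinge']:
    for r in arm.pinpoint(l,'wrist')[:2]: print(l,round(r['p'],2),w(M,r['point']).round(4))
E
```

```text
2.2167 [0.52996533 0.1199755  0.26067117] [-3.14147261e+00 -1.49481365e-04 -1.76092493e-01] [ 5.83395003e-01  1.28844827e-01 -2.48242951e-01  1.70687058e-05
 -1.19351749e+00  8.11302554e-01]
saw 0.86 [ 5.683e-01 -3.290e-02  1.000e-04]
slot_mark 0.9 [0.4924 0.0912 0.0147]
gauge 0.75 [0.5581 0.1985 0.0232]
guard_lug 0.97 [ 0.485  -0.0225  0.127 ]
```

View pics/w1.png

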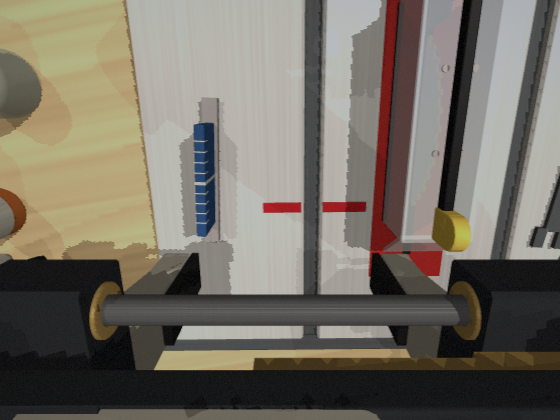

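The wrist view now shows the left slot (column ~312), the red tape (row ~207), the blue gauge (columns 195–215, rows 122–237) and the yellow lug (~(451,230)). Next I'll measure these from colour and depth.

```bash
python3 - <<'E'
from h import *
z=np.load('w1.npz'); rgb=z['rgb'].astype(int);d=z['d'];P=z['P']
v,u=np.mgrid[:420,:560]; ok=(d>0)&(v<250); r,g,b=rgb[...,0],rgb[...,1],rgb[...,2]
top=ok&(u>220)&(u<300)&(v<190); print('top z',np.median(P[top][:,2]))
fl=ok&(u>295)&(u<330)&(P[...,2]<0.0195)&(P[...,2]>0.008)
q=P[fl]; print('floor n',len(q),'z',np.median(q[:,2]))
k=np.polyfit(q[:,0],q[:,1],1); print('floor line',k,np.arctan(k[0]))
# slot by dark
dk=ok&(u>290)&(u<335)&(r+g+b<240)
rows=[]
for row in range(5,190,5):
    c=np.where(dk[row])[0]
    if len(c): rows.append((row,c.min(),c.max()))
print(rows[::6])
# slot line by ray intersect z=0.026 at mouth edges: reproject
c=arm.camera_params('wrist'); f=210/np.tan(np.radians(c['vfov'])/2); M=z['M']
def ray(uu,vv,zz):
    dr=M[:3,:3]@np.array([(uu-c['cx'])/f,(vv-c['cy'])/f,1]); return M[:3,3]+dr*(zz-M[2,3])/dr[2]
L=np.array([ray(a[1],a[0],.026) for a in rows]);Rr=np.array([ray(a[2],a[0],.026) for a in rows])
for X in (L,Rr):
    kk=np.polyfit(X[:,0],X[:,1],1); print('edge',kk,np.arctan(kk[0]))
red=ok&(r>150)&(g<70)&(b<80)
for lo,hi in((255,305),(318,370)):
    m=red&(u>lo)&(u<hi)&(v>190)&(v<225); q=P[m]; rr=cv2.minAreaRect(np.c_[u[m],v[m]].astype(np.float32)); print('tape',m.sum(),q.mean(0).round(4),ray(*rr[0],.026).round(4),rr[1:])
bl=ok&(b>r+40)&(b>60)&(u>180)&(u<225)
q=P[bl]; print('blue n',len(q),'zmax',np.percentile(q[:,2],[50,95,99]))
t=q[q[:,2]>0.081]; t=t[:,:2]
rr=cv2.minAreaRect((t*1000).astype(np.float32)); print('gauge top',len(t),t.mean(0),rr)
yl=ok&(r>140)&(g>110)&(b<90)&(u>400)&(u<500)&(v>190); q=P[yl]; print('lug',len(q),q[:,2].max()); t=q[q[:,2]>np.percentile(q[:,2],95)-.004]
rr=cv2.minAreaRect((t[:,:2]*1000).astype(np.float32)); print(t.mean(0),rr)
E
```

```text
top z 0.025839382355995116
floor n 4249 z 0.016422200865930436
floor line [-0.16744151  0.17732955] -0.1659024816712511
[(5, np.int64(306), np.int64(322)), (35, np.int64(305), np.int64(321)), (65, np.int64(305), np.int64(320)), (95, np.int64(305), np.int64(319)), (125, np.int64(305), np.int64(319)), (155, np.int64(305), np.int64(319)), (185, np.int64(305), np.int64(318))]
edge [-0.16284926  0.18266152] -0.16143215718096746
edge [-0.16624921  0.16880918] -0.164742479083321
tape 350 [0.5018 0.1286 0.0266] [0.5013 0.1281 0.026 ] ((9.0, 36.0), 90.0)
tape 210 [0.4917 0.0683 0.0266] [0.4917 0.0677 0.026 ] ((23.0, 9.0), 0.0)
blue n 1163 zmax [0.08540753 0.08686256 0.08736662]
gauge top 957 [0.55926857 0.19670285] ((556.5773315429688, 197.69093322753906), (9.127351760864258, 108.80535125732422), 77.1851577758789)
lug 512 0.14661627491595292
[ 0.48290671 -0.01948214  0.14433428] ((482.3280944824219, -19.64579200744629), (12.811800003051758, 20.58448600769043), 80.32823944091797)
```

The saw yaw comes out at about -0.164 rad. The slot mark is at (0.496, 0.094), consistent with the lug being 115 mm across and 5 mm along from it. The gauge is at (0.557, 0.198) with yaw -0.224. Now going to grasp it.

move_arm(rows=[{"translation":[1.3,-8.1,4],"rot":[0,0,2.7],"hand":0},{"translation":[1.3,-8.1,4],"rot":[0,0,2.7],"hand":0},{"translation":[1.3,-8.1,6],"rot":[0,0,2.7],"hand":0},{"translation":[1.3,-8.1,10],"rot":[0,0,2.7],"hand":0},{"translation":[1.3,-8.1,13],"rot":[0,0,2.7],"hand":0},{"translation":[1.3,-8.1,16],"rot":[0,0,2.7],"hand":0},{"translation":[1.3,-8.1,18.8],"rot":[0,0,2.7],"hand":0},{"translation":[1.3,-8.1,18.8],"rot":[0,0,2.7],"hand":0}])

```text
t: 3.18
eef_pos: [0.5536, 0.1956, 0.067]
ee_rot: [3.135, 0.007, -0.223]
force: [-1.3, -1.1, -0.7]
width: 0.0877
gripper_force: 0.0
```

move_arm(rows=[{"translation":[0,0,0],"rot":[0,0,0],"hand":1},{"translation":[0,0,0],"rot":[0,0,0],"hand":1},{"translation":[0,0,0],"rot":[0,0,0],"hand":1},{"translation":[0,0,0],"rot":[0,0,0],"hand":1},{"translation":[0,0,0],"rot":[0,0,0],"hand":1},{"translation":[0,0,0],"rot":[0,0,0],"hand":1},{"translation":[0,0,0],"rot":[0,0,0],"hand":1},{"translation":[0,0,0],"rot":[0,0,0],"hand":1}], squeeze=25)

```text
t: 3.85
eef_pos: [0.5569, 0.1975, 0.0729]
ee_rot: [-3.141, -0.0, -0.222]
force: [0.1, -0.9, -0.1]
width: 0.0398
gripper_force: 0.0
```

move_arm(rows=[{"translation":[0,0,0],"rot":[0,0,0],"hand":1},{"translation":[0,0,0],"rot":[0,0,0],"hand":1},{"translation":[0,0,0],"rot":[0,0,0],"hand":1},{"translation":[0,0,0],"rot":[0,0,0],"hand":1},{"translation":[0,0,0],"rot":[0,0,0],"hand":1},{"translation":[0,0,0],"rot":[0,0,0],"hand":1},{"translation":[0,0,0],"rot":[0,0,0],"hand":1}])

```text
t: 4.43
eef_pos: [0.5568, 0.1975, 0.0725]
ee_rot: [3.142, 0.0, -0.222]
force: [-0.7, 0.3, -0.3]
width: 0.0099
gripper_force: 25.0
```

move_arm(rows=[{"translation":[0,0,-2],"rot":[0,0,0],"hand":1},{"translation":[0,0,-4],"rot":[0,0,0],"hand":1},{"translation":[-1,3,-4],"rot":[0,0,-1],"hand":1},{"translation":[-2,6,-4],"rot":[0,0,-2],"hand":1},{"translation":[-3,9,-4],"rot":[0,0,-3.3],"hand":1},{"translation":[-3.7,11,-4],"rot":[0,0,-3.3],"hand":1},{"translation":[-3.7,11.4,-3],"rot":[0,0,-3.3],"hand":1},{"translation":[-3.7,11.4,-2.2],"rot":[0,0,-3.3],"hand":1}])

```text
t: 5.1
eef_pos: [0.4945, 0.093, 0.0943]
ee_rot: [-3.141, 0.0, -0.166]
force: [0.8, 0.6, -3.8]
width: 0.0099
gripper_force: 25.0
```

move_arm(rows=[{"translation":[0,0,0],"rot":[0,0,0],"hand":1},{"translation":[0,0,0],"rot":[0,0,0],"hand":1},{"translation":[0,0,0],"rot":[0,0,0],"hand":1}])

```text
t: 5.35
eef_pos: [0.4961, 0.0951, 0.0944]
ee_rot: [3.141, 0.0, -0.163]
force: [1.4, 0.6, -3.3]
width: 0.0096
gripper_force: 25.0
```

```bash
python3 - <<'E'
from h import *
rgb,d,P,M=grab('wrist','w2.png')
np.savez('w2.npz',rgb=rgb,d=d,P=P,M=M)
print(tool().round(4))
E
```

```text
[[ 9.867e-01 -1.627e-01  1.000e-04  4.962e-01]
 [-1.627e-01 -9.867e-01 -1.000e-04  9.510e-02]
 [ 1.000e-04  1.000e-04 -1.000e+00  9.460e-02]
 [ 0.000e+00  0.000e+00  0.000e+00  1.000e+00]]
```

View pics/w2.png

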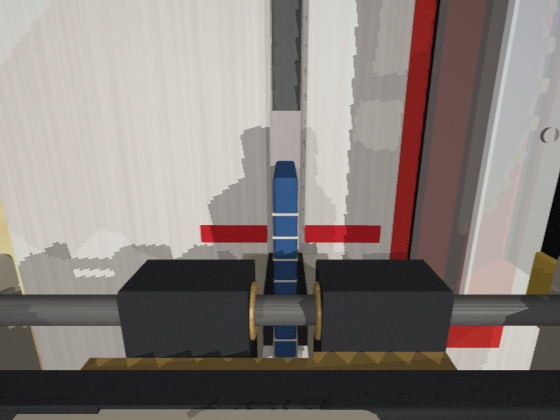

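The gauge hangs over the slot (column ~287) with its front end visible and the tape at row ~233. Now measuring gauge, slot and tape together in tool axes.

```bash
cat > rel.py <<'E'
from h import *
import sys
z=np.load(sys.argv[1]); rgb=z['rgb'].astype(int);d=z['d'];M=z['M']; tl=tool()
c=arm.camera_params('wrist'); f=210/np.tan(np.radians(c['vfov'])/2)
Q=(z['P']-tl[:3,3])@tl[:3,:3]   # tool coords
Mt=np.linalg.inv(tl)@M; zt=tl[2,3]-.026
v,u=np.mgrid[:420,:560]; ok=(d>0)&(v<255); r,g,b=rgb[...,0],rgb[...,1],rgb[...,2]
fl=ok&(u>262)&(u<312)&(v<108)&(np.abs(Q[...,2]-(tl[2,3]-.016))<.004)
k=np.polyfit(Q[fl][:,0],Q[fl][:,1],1); print('floor line',len(Q[fl]),k,'y at 0..0.15',np.polyval(k,[0,.08,.15]).round(4))
L=[];H=[]
for row in range(5,108,4):   # slot floor edges: steepest depth
    m=fl[row]; cc=np.where(m)[0]
    if len(cc)>5: L.append(Q[row,cc,1].min());H.append(Q[row,cc,1].max())
print('floor y lo/hi',np.median(L),np.median(H))
red=ok&(r>150)&(g<70)&(b<80)&(v>215)&(v<250)
for lo,hi in((195,270),(300,385)):
    m=red&(u>lo)&(u<hi); print('tape',m.sum(),Q[m].mean(0).round(4), 'x range',np.percentile(Q[m][:,0],[1,99]).round(4))
bl=ok&(b>r+30)&(b>50)&(u>265)&(u<305); q=Q[bl]; zt_=np.percentile(q[:,2],2); t=q[q[:,2]<zt_+.004]; kk=np.polyfit(t[:,0],t[:,1],1)
print('plate top z',zt_,'y lo/hi',np.percentile(t[:,1],[2,98]).round(4),'xmax',t[:,0].max().round(4),'slope',kk)
tg=ok&(u>270)&(u<302)&(v>100)&(v<165)&(Q[...,2]<zt_+.06)&(r+g+b>250)&(~bl); q=Q[tg]
print('tongue',len(q),'z',np.median(q[:,2]),'y',np.percentile(q[:,1],[2,98]).round(4),'xmax',np.percentile(q[:,0],[98,100]).round(4))
wh=ok&(r>190)&(b>170)&(u>274)&(u<298)&(v>195)
for a in range(195,255): 
    n=wh[a].sum()
    if n>8: print('white row',a,n,Q[a][wh[a]].mean(0).round(4))
E
python3 rel.py w2.npz
```

```text
floor line 3456 [0.00795712 0.00021433] y at 0..0.15 [0.0002 0.0009 0.0014]
floor y lo/hi -0.008284185458287352 0.010470343658286953
tape 179 [ 0.0001 -0.0519  0.0681] x range [-0.0056  0.006 ]
tape 649 [0.0001 0.0274 0.068 ] x range [-0.0056  0.0056]
plate top z -0.01435639717631137 y lo/hi [-0.0039  0.0052] xmax 0.0539 slope [-0.00304052  0.00072432]
tongue 1511 z 0.034764999455360684 y [-0.0065  0.008 ] xmax [0.078  0.0785]
white row 214 23 [ 0.0389  0.0011 -0.0137]
white row 237 23 [ 0.0289  0.0011 -0.0134]
white row 238 22 [ 0.0284  0.0008 -0.0133]
```

move_arm(rows=[{"translation":[0.14,0.03,0.5],"rot":[0,0,0.2],"hand":1},{"translation":[0.14,0.03,1.0],"rot":[0,0,0.2],"hand":1},{"translation":[0.14,0.03,1.5],"rot":[0,0,0.2],"hand":1},{"translation":[0.14,0.03,1.9],"rot":[0,0,0.2],"hand":1},{"translation":[0.14,0.03,2.1],"rot":[0,0,0.2],"hand":1},{"translation":[0.14,0.03,2.3],"rot":[0,0,0.2],"hand":1},{"translation":[0.14,0.03,2.4],"rot":[0,0,0.2],"hand":1},{"translation":[0.14,0.03,2.5],"rot":[0,0,0.2],"hand":1}])

```text
t: 6.07
eef_pos: [0.4971, 0.0939, 0.0695]
ee_rot: [3.142, -0.0, -0.168]
force: [-0.5, -1.0, -3.5]
width: 0.0098
gripper_force: 25.0
```

move_arm(rows=[{"translation":[0,0,0.15],"rot":[0,0,0],"hand":1},{"translation":[0,0,0.3],"rot":[0,0,0],"hand":1},{"translation":[0,0,0.4],"rot":[0,0,0],"hand":1},{"translation":[0,0,0.5],"rot":[0,0,0],"hand":1},{"translation":[0,0,0.5],"rot":[0,0,0],"hand":1}])

```text
t: 6.48
eef_pos: [0.4969, 0.0938, 0.0644]
ee_rot: [3.141, 0.0, -0.168]
force: [-0.8, 0.2, -2.9]
width: 0.0096
gripper_force: 25.0
```

move_arm(rows=[{"translation":[0,0,0.1],"rot":[0,0,0],"hand":1},{"translation":[0,0,0.15],"rot":[0,0,0],"hand":1},{"translation":[0,0,0.2],"rot":[0,0,0],"hand":1},{"translation":[0,0,0.22],"rot":[0,0,0],"hand":1},{"translation":[0,0,0.25],"rot":[0,0,0],"hand":1},{"translation":[0,0,0.25],"rot":[0,0,0],"hand":1}])

```text
t: 6.98
eef_pos: [0.4971, 0.0939, 0.0624]
ee_rot: [-3.142, -0.0, -0.167]
force: [-1.9, -0.9, 3.3]
width: 0.0097
gripper_force: 25.0
```

Contact with the floor. I'll check alignment before letting go.

```bash
python3 - <<'E'
from h import *
rgb,d,P,M=grab('wrist','w3.png')
np.savez('w3.npz',rgb=rgb,d=d,P=P,M=M)
E
sed -i 's/(v>215)&(v<250)/(v>190)\&(v<255)/' rel.py; python3 rel.py w3.npz
```

```text
floor line 4054 [-0.00012622 -0.00036312] y at 0..0.15 [-0.0004 -0.0004 -0.0004]
floor y lo/hi -0.009832358619845574 0.009093434746643085
tape 130 [ 0.0028 -0.045   0.0358] x range [-0.0005  0.0049]
tape 200 [0.0028 0.0216 0.0359] x range [0.0005 0.0051]
plate top z -0.014426944841947648 y lo/hi [-0.004   0.0051] xmax 0.054 slope [-0.00360476  0.00065758]
tongue 1647 z 0.03472856249424194 y [-0.0066  0.0092] xmax [0.0816 0.0836]
white row 214 23 [ 0.0388  0.001  -0.0133]
white row 237 23 [ 0.0289  0.001  -0.0136]
```

View pics/w3.png

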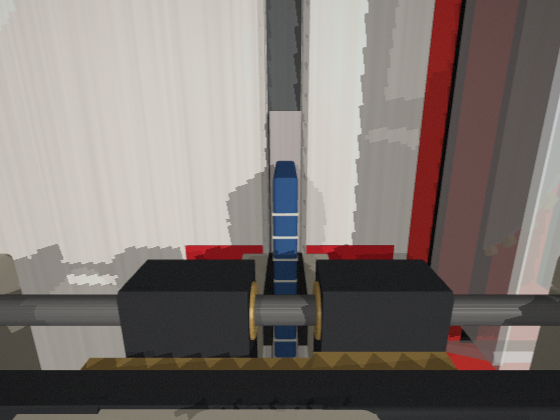

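The gauge is seated: the tape centre is at tool x ≈ -1.0 mm and the gauge centre at ≈ -1.3 mm. Letting go and rising.

move_arm(rows=[{"translation":[0,0,0],"rot":[0,0,0],"hand":0.6},{"translation":[0,0,0],"rot":[0,0,0],"hand":0.6},{"translation":[0,0,0],"rot":[0,0,0],"hand":0.6},{"translation":[0,0,0],"rot":[0,0,0],"hand":0.6},{"translation":[0,0,0],"rot":[0,0,0],"hand":0.6},{"translation":[0,0,0],"rot":[0,0,0],"hand":0.6}])

```text
t: 7.53
eef_pos: [0.4971, 0.0939, 0.062]
ee_rot: [-3.142, -0.0, -0.168]
force: [0.3, 0.5, 0.1]
width: 0.0346
gripper_force: 0.0
```

move_arm(rows=[{"translation":[0,0,-1],"rot":[0,0,0],"hand":0.6},{"translation":[0,0,-3],"rot":[0,0,0],"hand":0.6},{"translation":[0,0,-6],"rot":[0,0,0],"hand":0.6},{"translation":[0,0,-10],"rot":[0,0,0],"hand":0.6},{"translation":[0,0,-14],"rot":[0,0,0],"hand":0.6},{"translation":[0,0,-17],"rot":[0,0,0],"hand":0.6},{"translation":[0,0,-19],"rot":[0,0,0],"hand":0.6},{"translation":[0,0,-19],"rot":[0,0,0],"hand":0.6}])

```text
t: 8.2
eef_pos: [0.4991, 0.0946, 0.2581]
ee_rot: [-3.137, -0.008, -0.167]
force: [0.2, 0.5, -0.2]
width: 0.0347
gripper_force: 0.0
```

move_arm(rows=[{"translation":[0,4,0],"rot":[0,0,0],"hand":0.6},{"translation":[0,6,0],"rot":[0,0,0],"hand":0.6},{"translation":[0,6,0],"rot":[0,0,0],"hand":0.6},{"translation":[0,6,0],"rot":[0,0,0],"hand":0.6}])

```text
t: 8.53
eef_pos: [0.4866, 0.0338, 0.2525]
ee_rot: [-3.141, -0.0, -0.169]
force: [-0.8, -0.2, 0.6]
width: 0.0353
gripper_force: 0.0
```

```bash
python3 - <<'E'
from h import *
s=arm.get_state();print(s['t'],s['eef_pos'],s['ee_rot'],s['width'])
rgb,d,P,M=grab('wrist','w4.png')
np.savez('w4.npz',rgb=rgb,d=d,P=P,M=M)
rgb=rgb.astype(int);v,u=np.mgrid[:420,:560]; ok=(d>0)&(v<255); r,g,b=rgb[...,0],rgb[...,1],rgb[...,2]
e=np.array([np.cos(-.165),np.sin(-.165)]);n=np.array([-e[1],e[0]])
def se(q): return np.c_[q[:,:2]@e,q[:,:2]@n,q[:,2]]
bl=ok&(b>r+30)&(b>50); q=se(P[bl]); print('blue',len(q),'zmax',np.percentile(q[:,2],99)); t=q[q[:,2]>.071]
print('top s,n range',np.percentile(t,[1,99],axis=0).round(4))
red=ok&(r>150)&(g<70)&(b<80); q=se(P[red]); qq=q[(np.abs(q[:,1]-.174)<.065)&(q[:,2]<.03)]; print('tape s',len(qq),np.median(qq[:,0]),np.percentile(qq[:,0],[2,98]))
yl=ok&(r>140)&(g>110)&(b<90)&(P[...,2]>.11); q=P[yl]; print('lug',len(q),q[:,2].max()); t=q[q[:,2]>np.percentile(q[:,2],95)-.004]
rr=cv2.minAreaRect((t[:,:2]*1000).astype(np.float32)); print(rr, se(t).mean(0), np.percentile(se(q),[1,99],axis=0))
for l in ['guard_lug','slot_mark','gauge']:
    for x in arm.pinpoint(l,'wrist')[:1]: print(l,x['p'],w(M,x['point']))
E
```

```text
8.5333 [0.48663766 0.03382785 0.2525269 ] [-3.14122836e+00 -4.34119651e-04 -1.69247912e-01] 0.035266648767302226
blue 1493 zmax 0.07721972195920107
top s,n range [[0.4207 0.169  0.0719]
 [0.5281 0.1781 0.0774]]
tape s 464 0.4741395986055182 [0.46899247 0.47976354]
lug 516 0.14694238155717007
((482.5796203613281, -19.672016143798828), (13.003310203552246, 22.42957305908203), 83.35179901123047) [0.47848721 0.0605058  0.14410896] [[0.4663038  0.05349365 0.1228083 ]
 [0.49487037 0.0661533  0.14652089]]
guard_lug 0.69 [ 0.48114827 -0.02137421  0.1256418 ]
slot_mark 0.71 [0.49637355 0.09404837 0.01755134]
gauge 0.98 [0.49718089 0.09502721 0.01307696]
```

View pics/w4.png

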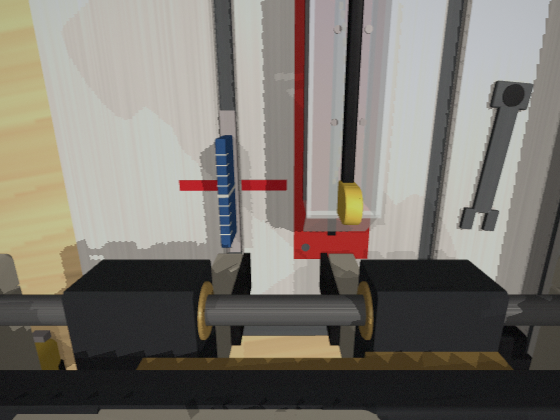

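The gauge is in the slot on the tape: plate centre s = 0.4744 against tape 0.4743, and plate top z ≈ 0.077, so fully down. The lug is at (350,202) px, about (0.483, -0.020). Going to grip it.

move_arm(rows=[{"translation":[0.5,3,1],"rot":[0,0,0],"hand":0.5},{"translation":[0.5,5.4,3],"rot":[0,0,0],"hand":0.5},{"translation":[0.5,5.4,5],"rot":[0,0,0],"hand":0.5},{"translation":[0.5,5.4,8],"rot":[0,0,0],"hand":0.5},{"translation":[0.5,5.4,10],"rot":[0,0,0],"hand":0.5},{"translation":[0.5,5.4,11.5],"rot":[0,0,0],"hand":0.5},{"translation":[0.5,5.4,12.3],"rot":[0,0,0],"hand":0.5},{"translation":[0.5,5.4,12.3],"rot":[0,0,0],"hand":0.5}])

```text
t: 9.4
eef_pos: [0.4821, -0.0192, 0.1274]
ee_rot: [3.14, 0.003, -0.167]
force: [-0.5, 0.1, 0.3]
width: 0.044
gripper_force: 0.0
```

move_arm(rows=[{"translation":[0,0,0],"rot":[0,0,0],"hand":1},{"translation":[0,0,0],"rot":[0,0,0],"hand":1},{"translation":[0,0,0],"rot":[0,0,0],"hand":1},{"translation":[0,0,0],"rot":[0,0,0],"hand":1},{"translation":[0,0,0],"rot":[0,0,0],"hand":1},{"translation":[0,0,0],"rot":[0,0,0],"hand":1},{"translation":[0,0,0],"rot":[0,0,0],"hand":1},{"translation":[0,0,0],"rot":[0,0,0],"hand":1}], squeeze=20)

```text
t: 10.07
eef_pos: [0.4831, -0.0198, 0.1297]
ee_rot: [3.141, -0.001, -0.167]
force: [-1.2, -3.9, 5.9]
width: 0.0137
gripper_force: 20.0
```

Lug gripped (13.7 mm). Lifting along the arc, first 16 degrees.

move_arm(rows=[{"translation":[0.19,0,-0.76],"rot":[0,0,0],"hand":1},{"translation":[0.4,0,-1.51],"rot":[0,0,0],"hand":1},{"translation":[0.63,0,-2.26],"rot":[0,0,0],"hand":1},{"translation":[0.89,0,-3.0],"rot":[0,0,0],"hand":1},{"translation":[1.18,0,-3.73],"rot":[0,0,0],"hand":1},{"translation":[1.49,0,-4.45],"rot":[0,0,0],"hand":1},{"translation":[1.83,0,-5.16],"rot":[0,0,0],"hand":1},{"translation":[2.19,0,-5.86],"rot":[0,0,0],"hand":1}])

```text
t: 10.73
eef_pos: [0.5039, -0.0232, 0.188]
ee_rot: [3.141, 0.002, -0.168]
force: [-3.3, -2.3, -3.5]
width: 0.0136
gripper_force: 20.0
```

move_arm(rows=[{"translation":[0.39,0,-0.68],"rot":[0,0,0],"hand":1},{"translation":[0.8,0,-1.35],"rot":[0,0,0],"hand":1},{"translation":[1.23,0,-2.0],"rot":[0,0,0],"hand":1},{"translation":[1.69,0,-2.64],"rot":[0,0,0],"hand":1},{"translation":[2.17,0,-3.26],"rot":[0,0,0],"hand":1},{"translation":[2.67,0,-3.87],"rot":[0,0,0],"hand":1},{"translation":[3.19,0,-4.46],"rot":[0,0,0],"hand":1},{"translation":[3.73,0,-5.03],"rot":[0,0,0],"hand":1}])

```text
t: 11.4
eef_pos: [0.5411, -0.0295, 0.2386]
ee_rot: [3.141, 0.001, -0.168]
force: [-2.6, -2.9, -2.8]
width: 0.0141
gripper_force: 20.0
```

move_arm(rows=[{"translation":[0.56,0,-0.55],"rot":[0,0,0],"hand":1},{"translation":[1.13,0,-1.08],"rot":[0,0,0],"hand":1},{"translation":[1.73,0,-1.59],"rot":[0,0,0],"hand":1},{"translation":[2.34,0,-2.08],"rot":[0,0,0],"hand":1},{"translation":[2.98,0,-2.54],"rot":[0,0,0],"hand":1},{"translation":[3.62,0,-2.99],"rot":[0,0,0],"hand":1},{"translation":[3.95,0,-3.2],"rot":[0,0,0],"hand":1},{"translation":[3.95,0,-3.2],"rot":[0,0,0],"hand":1}])

```text
t: 12.07
eef_pos: [0.5811, -0.0361, 0.271]
ee_rot: [3.141, -0.001, -0.168]
force: [-5.9, -2.3, 2.7]
width: 0.0136
gripper_force: 20.0
```

move_arm(rows=[{"translation":[0,0,0],"rot":[0,0,0],"hand":1},{"translation":[0,0,0],"rot":[0,0,0],"hand":1},{"translation":[0,0,0],"rot":[0,0,0],"hand":1}])

```text
t: 12.32
eef_pos: [0.5808, -0.0361, 0.2708]
ee_rot: [3.141, -0.001, -0.167]
force: [-4.0, -3.2, 1.2]
width: 0.014
gripper_force: 20.0
```

```bash
python3 - <<'E'
from h import *
s=arm.get_state();print(s['t'],s['eef_pos'],s['ee_rot'],s['width'])
e=np.array([np.cos(-.165),np.sin(-.165)]);n=np.array([-e[1],e[0]])
for nm in ['wrist','side','scene']:
    rgb,d,P,M=grab(nm,nm+'5.png'); np.savez(nm+'5.npz',rgb=rgb,d=d,P=P,M=M)
    for l in ['guard_lug','guard_hinge','gauge','slot_mark','arbor_wrench']:
        for x in arm.pinpoint(l,nm)[:1]:
            p=w(M,x['point']); print(nm,l,round(x['p'],2),p.round(4),'saw',(p[:2]@e-.5643).round(4),(p[:2]@n-.059).round(4))
    S=P[...,:2]@e-.5643; N=P[...,:2]@n-.059
    k=rgb.astype(int); m=(d>0)&(k.sum(-1)<130)&(np.abs(N)<.008)&(P[...,2]>.12)&(S>.02)&(S<.12)
    if m.sum()>15:
        a=np.c_[S[m],P[...,2][m]]; f=np.polyfit(a[:,0],a[:,1],1); print(nm,'spine n',m.sum(),'angle',np.degrees(np.arctan(-f[0])))
E
python3 - <<'E'
import cv2
a=cv2.imread('pics/wrist5.png'); b=cv2.imread('pics/side5.png')[100:310,170:450]; b=cv2.resize(b,None,fx=1.4,fy=1.4,interpolation=cv2.INTER_CUBIC)
a=cv2.resize(a,(392,294)); cv2.imwrite('pics/c5.png',cv2.hconcat([a,b]))
E
```

```text
12.3167 [ 0.58076184 -0.03607382  0.27084391] [ 3.14148290e+00 -1.49331481e-03 -1.67464982e-01] 0.014011692196644332
wrist guard_lug 0.68 [ 0.5757 -0.0372  0.2682] saw 0.0097 -0.0012
wrist guard_hinge 0.91 [ 0.6987 -0.0608  0.0876] saw 0.1349 -0.0042
wrist slot_mark 0.9 [0.494  0.0941 0.0134] saw -0.0924 0.115
wrist arbor_wrench 0.65 [ 0.4682 -0.1946  0.0247] saw -0.0705 -0.174
wrist spine n 5812 angle 67.62587968780252
side guard_lug 0.64 [ 0.575  -0.034   0.2677] saw 0.0085 0.0019
side guard_hinge 0.73 [ 0.7005 -0.0578  0.087 ] saw 0.1362 -0.0009
side gauge 0.69 [0.4953 0.0971 0.0147] saw -0.0917 0.1181
side slot_mark 0.78 [0.4935 0.0901 0.0147] saw -0.0923 0.1109
side arbor_wrench 0.48 [ 0.4745 -0.1928  0.0243] saw -0.0646 -0.1712
scene guard_lug 0.73 [2.917e-01 4.012e-01 3.000e-04] saw -0.3424 0.3847
scene guard_hinge 0.75 [ 0.6969 -0.0604  0.0884] saw 0.1331 -0.0041
scene gauge 0.67 [0.4976 0.0997 0.0184] saw -0.0898 0.121
scene slot_mark 0.63 [0.4977 0.0926 0.0167] saw -0.0885 0.1141
scene arbor_wrench 0.84 [ 0.4768 -0.1974  0.0255] saw -0.0616 -0.1754
scene spine n 816 angle 67.24060699525126
```

View pics/c5.png

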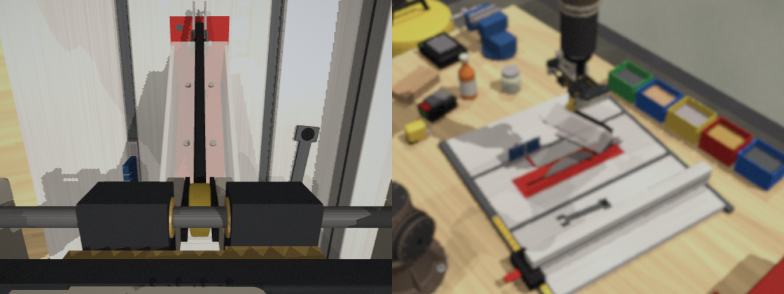

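The guard is up and held by the lug, and the gauge is undisturbed. My first spine fit picked up the fingers, so I'll refit the guard angle with them left out.

```bash
python3 - <<'E'
from h import *
e=np.array([np.cos(-.165),np.sin(-.165)]);n=np.array([-e[1],e[0]])
z=np.load('wrist5.npz');P=z['P'];d=z['d'];k=z['rgb'].astype(int);v,u=np.mgrid[:420,:560]
S=P[...,:2]@e-.5643; N=P[...,:2]@n-.059
for nm,m in [('spine',(k.sum(-1)<130)&(u>276)&(u<296)),('cover',((u>245)&(u<272))|((u>300)&(u<325)))]:
    m=m&(d>0)&(v>60)&(v<235)&(P[...,2]>.11)&(S<.125)
    a=np.c_[S[m],P[...,2][m]]
    for _ in range(4):
        f=np.polyfit(a[:,0],a[:,1],1); r=a[:,1]-np.polyval(f,a[:,0]); a=a[np.abs(r)<max(.002,1.5*r.std())]
    print(nm,len(a),a.min(0),a.max(0),'angle',np.degrees(np.arctan(-f[0])),'rms',r.std(),
     'dist hinge',(np.polyval(f,.135)-.086)*np.cos(np.arctan(f[0])))
# angle via tool
t=tool(); g=t[:3,3]+np.array([0,0,.005]); a=np.array([.135-(g[:2]@e-.5643),g[2]-.086]); print('grasp rel hinge',a,np.degrees(np.arctan2(a[1],a[0])),np.hypot(*a))
E
```

```text
spine 2257 [0.02605705 0.13676297] [0.12499711 0.23634798] angle 44.69118502403653 rms 0.0007758596267902966 dist hinge 0.02959254087152426
cover 7964 [0.020727   0.11701787] [0.12498203 0.22212384] angle 44.719298884786596 rms 0.0007358511627213823 dist hinge 0.015636702308886516
grasp rel hinge [0.12052523 0.18982915] 57.58795453614638 0.22485870870159458
```

The guard angle is 44.7° by both spine and cover fits, and 45° by the tool geometry. The gauge is on the mark and forces are small. Handing in.

```bash
python3 -c "
from station import arm
print(arm.job_done())"
```

```text
the job is handed in; nothing more can be done
None
```

The gauge is fully down in the left mitre slot, its white line within about 0.5 mm of the tape's middle; the gripper still holds the guard open by its lug at about 45° (44.7° by camera), and the job is handed in.

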